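# Put swapped sample bottles back in their own holders

## Task

The four colour-coded sample bottles on the analyser bench are all standing in one another's holders. Put every bottle upright into the holder of its own cap colour; the empty grey holder is free for parking one on the way. Do not tip any bottle over, and leave the black-capped blank bottle where it stands.

Things in the scene. Friction and masses are not known exactly. Their poses are not given: they have to be found in the camera images.
- blue_bottle_mid (a point): Closed rigid sample bottle with a blue cap and a blue label band. White round body 46 mm in diameter and 64 mm high, short shoulder, cap 33 mm in diameter from 73 to 91 mm; 91 mm high in all, about 90 g. This point is on its axis half-way up, 45.5 mm above its underside; its z axis points up along the bottle. It starts upright in a holder of another colour.
- yellow_bottle_mid (a point): Closed rigid sample bottle with a yellow cap and a yellow label band. White round body 46 mm in diameter and 64 mm high, short shoulder, cap 33 mm in diameter from 73 to 91 mm; 91 mm high in all, about 90 g. This point is on its axis half-way up, 45.5 mm above its underside; its z axis points up along the bottle. It starts upright in a holder of another colour.
- red_bottle_mid (a point): Closed rigid sample bottle with a red cap and a red label band. White round body 46 mm in diameter and 64 mm high, short shoulder, cap 33 mm in diameter from 73 to 91 mm; 91 mm high in all, about 90 g. This point is on its axis half-way up, 45.5 mm above its underside; its z axis points up along the bottle. It starts upright in a holder of another colour.
- green_bottle_mid (a point): Closed rigid sample bottle with a green cap and a green label band. White round body 46 mm in diameter and 64 mm high, short shoulder, cap 33 mm in diameter from 73 to 91 mm; 91 mm high in all, about 90 g. This point is on its axis half-way up, 45.5 mm above its underside; its z axis points up along the bottle. It starts upright in a holder of another colour.
- blue_holder: Round blue plastic holder fixed to the bench, the place for the blue-capped bottle: flange 92 mm in diameter and 3 mm thick; in its middle a round seat 66 mm wide inside, its floor 5 mm above the bench, within a rim 5 mm thick whose top is 13 mm above the bench. Origin at its centre at bench height, z up.
- yellow_holder: Round yellow plastic holder fixed to the bench, the place for the yellow-capped bottle: flange 92 mm in diameter and 3 mm thick; in its middle a round seat 66 mm wide inside, its floor 5 mm above the bench, within a rim 5 mm thick whose top is 13 mm above the bench. Origin at its centre at bench height, z up.
- red_holder: Round red plastic holder fixed to the bench, the place for the red-capped bottle: flange 92 mm in diameter and 3 mm thick; in its middle a round seat 66 mm wide inside, its floor 5 mm above the bench, within a rim 5 mm thick whose top is 13 mm above the bench. Origin at its centre at bench height, z up.
- green_holder: Round green plastic holder fixed to the bench, the place for the green-capped bottle: flange 92 mm in diameter and 3 mm thick; in its middle a round seat 66 mm wide inside, its floor 5 mm above the bench, within a rim 5 mm thick whose top is 13 mm above the bench. Origin at its centre at bench height, z up.
- spare_holder: Plain grey holder of the same shape and size as the coloured ones, fixed to the bench and empty at the start: the free place. Origin at its centre at bench height, z up.
- blank_bottle_mid (a point): Bottle of the same shape and size with a black cap and black label band (the blank), standing upright on the bare bench, off to one side; to be left alone. This point is on its axis half-way up, 45.5 mm above its underside.

How it is judged:
At the end, for the whole second after the job is handed in: Each of the four bottles stands at rest and upright (within 0.1 rad), flat on the seat floor of the holder of its own colour, its axis within 12 mm of the holder's centre; the grey holder is therefore empty again (horizontal distance between blue_bottle_mid and blue_holder below 0.012 m and height (world z) of blue_bottle_mid between 0.046 and 0.055 m and angle between each of blue_bottle_mid, yellow_bottle_mid, red_bottle_mid, green_bottle_mid's own z axis and vertical below 0.1 rad and linear speed of each of blue_bottle, yellow_bottle, red_bottle, green_bottle below 0.02 m/s and horizontal distance between yellow_bottle_mid and yellow_holder below 0.012 m and height (world z) of yellow_bottle_mid between 0.046 and 0.055 m and horizontal distance between red_bottle_mid and red_holder below 0.012 m and height (world z) of red_bottle_mid between 0.046 and 0.055 m and horizontal distance between green_bottle_mid and green_holder below 0.012 m and height (world z) of green_bottle_mid between 0.046 and 0.055 m); the robot touches nothing.
It fails at once if a bottle is tipped over (leans by more than 0.6 rad) (angle between any of blue_bottle_mid, yellow_bottle_mid, red_bottle_mid, green_bottle_mid, blank_bottle_mid's own z axis and vertical above 0.6 rad).
It fails at once if the black-capped blank bottle is moved by more than 25 mm (distance of blank_bottle_mid from where it was at the start of the episode above 0.025 m).
It also fails if it takes over 133 s, if anything falls off the work surface, if the arm or the gripper's body presses on something with over 40 N, if the wrist force passes 120 N, or if a joint passes its speed limit or range.

## Robot

A 7-joint arm with a two-finger parallel gripper is mounted at the origin on the work surface. World frame = base frame: x ahead of the robot, y to its left, z up, the work surface at z = 0. Lengths are in m, angles in rad, forces in N, time in s.
With the tool pointing down it reaches from about 0.4 to 0.85 m from the base axis. Payload 4.5 kg.
Tool frame: the origin (TCP) lies midway between the tips of the shut fingers; the grasp point (between the pads) lies 19 mm behind it; z points along the fingers, y is the line along which they close (so a half turn about z gives the same grasp; the last joint's range is limited). The gripper opens to 88 mm and grips with 3 to 60 N. Pads are 18 mm wide; open, the fingers measure 123 mm over their backs; the gripper's body (75 mm by 187 mm) begins 45 mm behind the grasp point.
Start: joints at [-1.284, 0.689, -0.195, 1.565, 0.157, 0.902, -0.215], TCP at [0.156, 0.605, 0.239] pointing down, gripper open.
Joint ranges: [-3.01, 3.01], [-0.46, 2.08], [-1.47, 1.51], [0.13, 2.56], [-1, 4.14], [0.04, 2.09], [-2.66, 2.66]. Speed limits (rad/s): [2.57, 2.57, 3.14, 3.14, 3.14, 3.14, 3.14].

## Interface

Orientations are given as a unit quaternion [x, y, z, w].
In Python, from plant import r gives the robot as it stands.
- The arm moves only by the tool carry_out, never from a script. Its argument "plan" is a list of rows, each an object with "rot": the turn, a rotation vector about the tool's x, y, z in rad, a list of three; "xyz": the shift along the tool's x, y, z in m, a list of three; "grip": the closure in counts, from 0 (fully open) to 255 (shut). In form: [{"rot": [wx, wy, wz], "xyz": [dx, dy, dz], "grip": grip}, ...]. A call has 1 to 8 rows; each row is the pose to reach, as a shift and turn from the pose commanded when the call began, along the tool's axes at that moment; what a row does not reach only later rows make up. A row lasts 1/12 s, in which the tool goes at most 41.7 mm and 7.16 degrees, less where a joint would pass 70% of its speed; a pose out of reach is approached as far as the arm can. A call with a gripper value outside its range is refused whole. The fingers move at their own pace and stop on an object; "squeeze" is the grip in N (left out, the last holds). Time passes only in rows, so rows that repeat a pose let the fingers close. It gives the time, the measured TCP pose, the force, the opening and the grip force at its end, in the units of the state.
- r.get_state(): the state, without advancing time (a new reading comes with each control period).
- r.snapshot(name): name is "scene" or "top" or "wrist"; returns the picture (480x640x3 uint8, red, green, blue); there is no depth.
- r.camera_params(name): a dict with "fx", "fy", "cx", "cy" (pixels), "position" and "attitude" of the camera in the world; the wrist camera has in their place "hand_eye" (4x4, takes a point from camera to tool coordinates, whose origin is the TCP and whose axes are the flange's). Camera axes: x right, y down, z forward; pixel columns grow to the right and rows downward; lengths in m; the calibration is good to about 2 mm. A picture is of the moment at which its call begins: read the wrist's pose just before it. camera_params takes no time and is no camera call.
- r.finish_job(): hands the job in; it is judged then, once.
The state is a dict: "clock": time; "q": joint angles; "qd": joint speeds; "joint_torque": joint torques, N m; "tool_pos": TCP position; "eef_rot": TCP orientation; "contact_force": force on the tool from outside, world axes, zero at the start; "moment": the same for the moment, N m; "opening": opening from 0.0 (shut) to 1.0 (fully open); "finger_force": force on a finger pad.
Only numpy, scipy, OpenCV 4.12 (cv2) and the standard library are available. Lean on these libraries where they do the work, as an engineer would, in place of code of your own. Each camera call takes 0.05 s, during which the arm holds its last target. There are 200 camera calls.

## Working session

There is one attempt and no reset: what is moved stays moved. The work goes in short steps, Python scripts to look and compute and a tool call to move; the robot and the scene stay as the last step left them, time stands still between calls to the robot, and variables do not carry over. Pictures are saved under pics/ and viewed, at most 14 in all, crops included, and the job is handed in when it is done.

Besides the shell and the picture viewer there is one more tool, called after "Emit:" by a JSON object that holds its "name" and its "arguments". carry_out: Moves the arm, as the interface text tells. Its arguments: {"type":"object","properties":{"plan":{"type":"array"},"squeeze":{"type":"number"}},"required":["plan"]}

```bash
mkdir -p pics; ls; python3 - <<'E'
from plant import r
import cv2
s=r.get_state();print({k:s[k] for k in('clock','tool_pos','eef_rot','opening')})
for n in('top','scene','wrist'):
    print(n,r.camera_params(n))
for n in('top','scene'):
    cv2.imwrite(f'pics/{n}0.png',r.snapshot(n)[:,:,::-1])
E
```

```text
pics
{'clock': 0.0, 'tool_pos': array([0.15619609, 0.60452426, 0.23790634]), 'eef_rot': array([ 1.26015178e-01,  9.92027884e-01, -9.21278307e-04, -6.09862966e-05]), 'opening': 0.9995192679743203}
top {'fx': 596.7971698310893, 'fy': 596.7971698310893, 'cx': 316.53714059642544, 'cy': 232.82433100334848, 'position': array([ 0.43835718, -0.00550229,  1.31877567]), 'attitude': array([-0.69649622,  0.716662  , -0.0268472 ,  0.0238288 ])}
scene {'fx': 540.3273844014578, 'fy': 540.3273844014578, 'cx': 311.8831850913623, 'cy': 241.73463045938405, 'position': array([ 1.30759248, -0.21148365,  0.89932467]), 'attitude': array([ 0.74909929,  0.55384206, -0.21919962, -0.28993233])}
wrist {'fx': 333.8907748751769, 'fy': 333.8907748751769, 'cx': 316.17916071936725, 'cy': 239.27100964796787, 'hand_eye': array([[ 2.54442447e-04, -9.63015649e-01, -2.69445348e-01,
         6.81621003e-02],
       [ 9.99999753e-01,  6.86980089e-05,  6.98787819e-04,
        -2.58012855e-04],
       [-6.54433246e-04, -2.69445459e-01,  9.63015429e-01,
        -1.46026797e-01],
       [ 0.00000000e+00,  0.00000000e+00,  0.00000000e+00,
         1.00000000e+00]])}
```

View pics/top0.png

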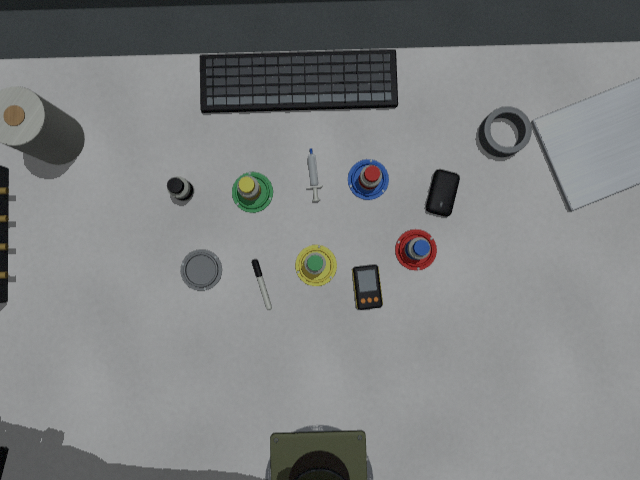

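View pics/scene0.png

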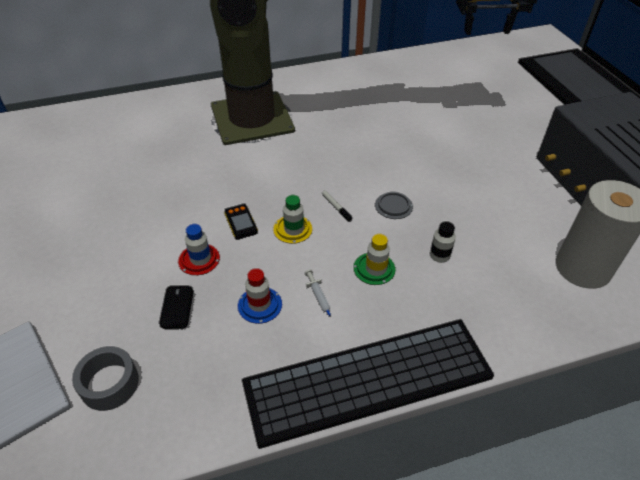

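The top view shows these bottle-in-holder pairs:

| Bottle cap | Holder it stands in | Pixel position |
|---|---|---|
| yellow | green | (252,192) |
| red | blue | (368,179) |
| blue | red | (416,249) |
| green | yellow | (316,265) |

The grey spare holder is at (201,270) and the blank bottle at (180,188). That makes two 2-cycles, so six carries. The scene view shows the same layout.

```bash
cat > h.py <<'E'
import numpy as np, cv2
from plant import r
from scipy.spatial.transform import Rotation as R
def ray(n,u,v,z):
    c=r.camera_params(n); 
    d=R.from_quat(c['attitude']).apply([(u-c['cx'])/c['fx'],(v-c['cy'])/c['fy'],1])
    p=np.array(c['position']); return p+d*(z-p[2])/d[2]
HUE={'red':(174,6),'yellow':(22,34),'green':(45,85),'blue':(100,125)}
def mask(im,c):
    h=cv2.cvtColor(im,cv2.COLOR_RGB2HSV); a,b=HUE[c]; H=h[...,0]
    m=((H>=a)|(H<=b)) if a>b else (H>=a)&(H<=b)
    m=(m&(h[...,1]>110)&(h[...,2]>50)).astype(np.uint8); m[:140]=0; m[320:]=0; m[:,:150]=0; m[:,480:]=0
    return m
def goto(p,s=None):
    s=s or r.get_state(); return R.from_quat(s['eef_rot']).inv().apply(np.array(p)-s['tool_pos'])
E
python3 - <<'E'
from h import *
im=r.snapshot('top')
for c in HUE:
    m=mask(im,c); n,l,st,ce=cv2.connectedComponentsWithStats(m)
    for i in range(1,n):
        if st[i,4]<40: continue
        pts=np.argwhere(l==i)[:,::-1].astype(np.int32)
        (u,v),rad=cv2.minEnclosingCircle(pts)
        big=rad>15
        if big: e=cv2.fitEllipse(cv2.convexHull(pts)); u,v=e[0]
        p=ray('top',u,v,.003 if big else .094)
        print(c,'holder' if big else 'cap/band',st[i,4],round(u,1),round(v,1),round(rad,1),p.round(4))
print('spare',ray('top',201,270,.008).round(4),'blank',ray('top',177,186,.091).round(4))
cv2.imwrite('pics/crop.png',cv2.resize(im[150:310,160:450,::-1],None,fx=2.75,fy=2.75,interpolation=cv2.INTER_CUBIC))
E
```

```text
red cap/band 204 371.6 173.1 8.2 [ 0.647  -0.1296  0.094 ]
red holder 816 415.5 249.5 20.7 [ 0.4897 -0.2297  0.003 ]
yellow cap/band 201 246.3 184.4 8.1 [0.6307 0.1303 0.094 ]
yellow holder 878 315.6 265.2 20.6 [ 0.4614 -0.0083  0.003 ]
green holder 720 252.1 192.1 20.2 [0.6275 0.1279 0.003 ]
green cap/band 172 314.6 262.6 7.5 [ 0.4652 -0.0063  0.094 ]
blue holder 787 367.7 179.1 20.4 [ 0.6492 -0.1298  0.003 ]
blue cap/band 200 420.9 247.0 8.2 [ 0.491  -0.2256  0.094 ]
spare [0.458  0.2429 0.008 ] blank [0.6319 0.2743 0.091 ]
```

View pics/crop.png

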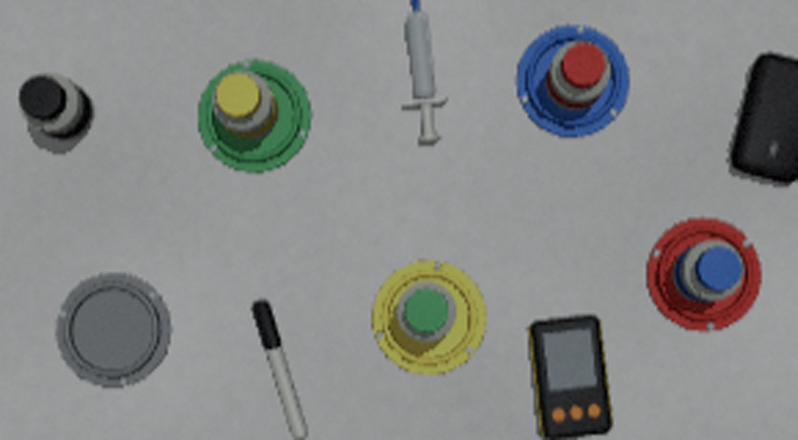

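Emit:
{"name": "carry_out", "arguments": {"plan": [{"rot": [0,0,-0.126],"xyz": [-0.02,-0.025,0],"grip": 0},{"rot": [0,0,-0.253],"xyz": [-0.046,-0.052,0],"grip": 0},{"rot": [0,0,-0.253],"xyz": [-0.072,-0.08,0],"grip": 0},{"rot": [0,0,-0.253],"xyz": [-0.1,-0.11,0],"grip": 0},{"rot": [0,0,-0.253],"xyz": [-0.126,-0.14,0],"grip": 0},{"rot": [0,0,-0.253],"xyz": [-0.152,-0.17,0],"grip": 0},{"rot": [0,0,-0.253],"xyz": [-0.178,-0.2,0],"grip": 0},{"rot": [0,0,-0.253],"xyz": [-0.2,-0.23,0],"grip": 0}], "squeeze": 20}}

```text
clock: 0.82
tool_pos: [0.2935, 0.3303, 0.2387]
eef_rot: [0.0, 1.0, -0.0, 0.0]
contact_force: [1.3, 1.1, 0.3]
opening: 1.002
finger_force: 0.0
```

Emit:
{"name": "carry_out", "arguments": {"plan": [{"rot": [0,0,0],"xyz": [-0.02,-0.038,0],"grip": 0},{"rot": [0,0,0],"xyz": [-0.04,-0.076,0],"grip": 0},{"rot": [0,0,0],"xyz": [-0.06,-0.114,0],"grip": 0},{"rot": [0,0,0],"xyz": [-0.08,-0.152,0],"grip": 0},{"rot": [0,0,0],"xyz": [-0.1,-0.19,0],"grip": 0},{"rot": [0,0,0],"xyz": [-0.12,-0.226,0],"grip": 0},{"rot": [0,0,0],"xyz": [-0.14,-0.26,0],"grip": 0},{"rot": [0,0,0],"xyz": [-0.155,-0.29,0],"grip": 0}]}}

```text
clock: 1.48
tool_pos: [0.4486, 0.0398, 0.2387]
eef_rot: [0.001, 1.0, -0.0, 0.0]
contact_force: [0.2, 0.8, 0.2]
opening: 0.997
finger_force: 0.0
```

Emit:
{"name": "carry_out", "arguments": {"plan": [{"rot": [0,0,0],"xyz": [-0.01,-0.025,0.02],"grip": 0},{"rot": [0,0,0],"xyz": [-0.017,-0.047,0.05],"grip": 0},{"rot": [0,0,0],"xyz": [-0.017,-0.047,0.08],"grip": 0},{"rot": [0,0,0],"xyz": [-0.017,-0.047,0.1],"grip": 0},{"rot": [0,0,0],"xyz": [-0.017,-0.047,0.11],"grip": 0},{"rot": [0,0,0],"xyz": [-0.017,-0.047,0.11],"grip": 0},{"rot": [0,0,0],"xyz": [-0.017,-0.047,0.11],"grip": 0}]}}

```text
clock: 2.07
tool_pos: [0.4643, -0.0044, 0.1284]
eef_rot: [-0.0, 1.0, -0.0, -0.001]
contact_force: [-0.6, -0.3, 0.5]
opening: 0.999
finger_force: 0.0
```

```bash
python3 - <<'E'
from h import *
s=r.get_state();print(s['clock'],s['tool_pos'],goto([.465,-.0065,.039],s))
cv2.imwrite('pics/w1.png',r.snapshot('wrist')[:,:,::-1])
c=r.camera_params('wrist');H=np.array(c['hand_eye'])
for z in(.096,.005):   # predicted bottle axis in wrist picture
    t=np.linalg.inv(H)@np.r_[goto([.465,-.0065,z],s),1]; print(z,c['fx']*t[0]/t[2]+c['cx'],c['fy']*t[1]/t[2]+c['cy'])
E
```

```text
2.0667 [ 0.46425574 -0.00442423  0.12841262] [-0.00085165 -0.00207106  0.08941177]
0.096 313.2270027900508 271.49341673241213
0.005 314.07587647427096 232.00696015425686
```

View pics/w1.png

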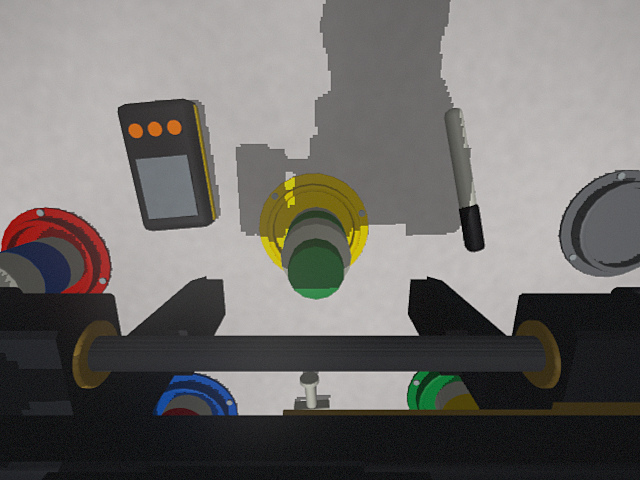

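The wrist picture shows the green cap at about (316,270), against a prediction of (313,271). It sits centrally between the fingers at (220–415), so I'll descend.

Emit:
{"name": "carry_out", "arguments": {"plan": [{"rot": [0,0,0],"xyz": [0,-0.001,0.025],"grip": 0},{"rot": [0,0,0],"xyz": [0,-0.001,0.05],"grip": 0},{"rot": [0,0,0],"xyz": [0,-0.001,0.07],"grip": 0},{"rot": [0,0,0],"xyz": [0,-0.001,0.083],"grip": 0},{"rot": [0,0,0],"xyz": [0,-0.001,0.089],"grip": 0},{"rot": [0,0,0],"xyz": [0,-0.001,0.089],"grip": 60},{"rot": [0,0,0],"xyz": [0,-0.001,0.089],"grip": 150},{"rot": [0,0,0],"xyz": [0,-0.001,0.089],"grip": 200}], "squeeze": 20}}

```text
clock: 2.78
tool_pos: [0.4653, -0.0055, 0.0408]
eef_rot: [-0.0, 1.0, 0.0, 0.001]
contact_force: [-0.3, -0.5, -0.7]
opening: 0.797
finger_force: 0.0
```

Emit:
{"name": "carry_out", "arguments": {"plan": [{"rot": [0,0,0],"xyz": [0,0,0],"grip": 200},{"rot": [0,0,0],"xyz": [0,0,0],"grip": 200},{"rot": [0,0,0],"xyz": [0,0,0],"grip": 200},{"rot": [0,0,0],"xyz": [0,0,0],"grip": 200}]}}

```text
clock: 3.12
tool_pos: [0.4648, -0.0054, 0.0401]
eef_rot: [-0.0, 1.0, 0.0, 0.0]
contact_force: [0.6, 0.2, 3.9]
opening: 0.517
finger_force: 20.0
```

Emit:
{"name": "carry_out", "arguments": {"plan": [{"rot": [0,0,0],"xyz": [0,0,-0.01],"grip": 200},{"rot": [0,0,0],"xyz": [0,0,-0.03],"grip": 200},{"rot": [0,0,0],"xyz": [0,0,-0.055],"grip": 200},{"rot": [0,0,0],"xyz": [0,0.015,-0.075],"grip": 200},{"rot": [0,0,0],"xyz": [0.001,0.04,-0.085],"grip": 200},{"rot": [0,0,0],"xyz": [0.002,0.07,-0.09],"grip": 200},{"rot": [0,0,0],"xyz": [0.003,0.1,-0.09],"grip": 200},{"rot": [0,0,0],"xyz": [0.004,0.13,-0.09],"grip": 200}]}}

```text
clock: 3.78
tool_pos: [0.4604, 0.1256, 0.1303]
eef_rot: [0.0, 1.0, 0.0, 0.0]
contact_force: [-0.5, -0.5, -1.5]
opening: 0.52
finger_force: 20.0
```

Emit:
{"name": "carry_out", "arguments": {"plan": [{"rot": [0,0,0],"xyz": [0,0.03,0],"grip": 200},{"rot": [0,0,0],"xyz": [0,0.06,0],"grip": 200},{"rot": [0,0,0],"xyz": [0.002,0.085,0],"grip": 200},{"rot": [0,0,0],"xyz": [0.003,0.105,0],"grip": 200},{"rot": [0,0,0],"xyz": [0.003,0.115,0.01],"grip": 200},{"rot": [0,0,0],"xyz": [0.003,0.118,0.03],"grip": 200},{"rot": [0,0,0],"xyz": [0.003,0.118,0.05],"grip": 200},{"rot": [0,0,0],"xyz": [0.003,0.118,0.05],"grip": 200}]}}

```text
clock: 4.45
tool_pos: [0.4554, 0.2407, 0.0764]
eef_rot: [-0.0, 1.0, -0.002, -0.003]
contact_force: [-0.5, -0.3, -1.8]
opening: 0.518
finger_force: 20.0
```

```bash
python3 - <<'E'
from h import *
s=r.get_state();print(s['clock'],s['tool_pos'],goto([.458,.243,.040],s))
cv2.imwrite('pics/w2.png',r.snapshot('wrist')[:,:,::-1])
c=r.camera_params('wrist');H=np.array(c['hand_eye'])
t=np.linalg.inv(H)@np.r_[goto([.458,.243,.003],s),1]; print(c['fx']*t[0]/t[2]+c['cx'],c['fy']*t[1]/t[2]+c['cy'])
E
```

```text
4.45 [0.45538593 0.24067097 0.07639534] [-0.00280829  0.00248007  0.03637089]
320.51223794770095 252.99619797754744
```

View pics/w2.png

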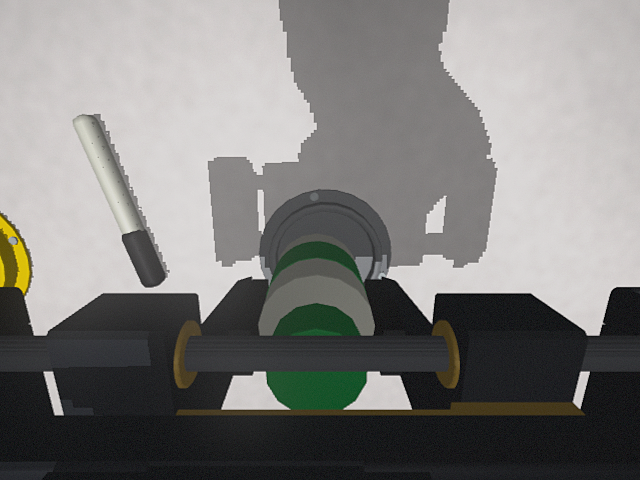

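The wrist picture shows the grey flange spanning u 261–391. Its centre at 326 is about 3 mm to +y of the prediction, so I'll shift 2 mm and lower.

Emit:
{"name": "carry_out", "arguments": {"plan": [{"rot": [0,0,0],"xyz": [0,0.002,0.012],"grip": 200},{"rot": [0,0,0],"xyz": [0,0.002,0.024],"grip": 200},{"rot": [0,0,0],"xyz": [0,0.002,0.032],"grip": 200},{"rot": [0,0,0],"xyz": [0,0.002,0.037],"grip": 200},{"rot": [0,0,0],"xyz": [0,0.002,0.039],"grip": 200},{"rot": [0,0,0],"xyz": [0,0.002,0.039],"grip": 200}]}}

```text
clock: 5.0
tool_pos: [0.4575, 0.2441, 0.0407]
eef_rot: [0.0, 1.0, -0.0, -0.0]
contact_force: [-0.1, 0.4, -1.0]
opening: 0.515
finger_force: 20.0
```

Emit:
{"name": "carry_out", "arguments": {"plan": [{"rot": [0,0,0],"xyz": [0,0,0.001],"grip": 200},{"rot": [0,0,0],"xyz": [0,0,0.001],"grip": 200},{"rot": [0,0,0],"xyz": [0,0,0.001],"grip": 100},{"rot": [0,0,0],"xyz": [0,0,0.001],"grip": 0},{"rot": [0,0,0],"xyz": [0,0,0.001],"grip": 0},{"rot": [0,0,0],"xyz": [0,0,0.001],"grip": 0},{"rot": [0,0,0],"xyz": [0,0,0.001],"grip": 0},{"rot": [0,0,0],"xyz": [0,0,0.001],"grip": 0}]}}

```text
clock: 5.67
tool_pos: [0.4575, 0.2446, 0.0398]
eef_rot: [-0.0, 1.0, 0.0, 0.0]
contact_force: [-0.1, 0.5, 0.1]
opening: 0.946
finger_force: 0.0
```

Emit:
{"name": "carry_out", "arguments": {"plan": [{"rot": [0,0,0],"xyz": [0,0,-0.015],"grip": 0},{"rot": [0,0,0],"xyz": [0,0,-0.04],"grip": 0},{"rot": [0,0,0],"xyz": [0,0,-0.07],"grip": 0},{"rot": [0,0,0],"xyz": [0,0,-0.1],"grip": 0},{"rot": [0,0,0],"xyz": [-0.02,-0.013,-0.1],"grip": 0},{"rot": [0,0,0],"xyz": [-0.05,-0.033,-0.1],"grip": 0},{"rot": [0,0,0],"xyz": [-0.08,-0.053,-0.1],"grip": 0},{"rot": [0,0,0],"xyz": [-0.11,-0.073,-0.1],"grip": 0}]}}

```text
clock: 6.33
tool_pos: [0.5685, 0.1706, 0.1402]
eef_rot: [-0.001, 1.0, 0.0, 0.0]
contact_force: [0.6, 0.5, -0.3]
opening: 0.999
finger_force: 0.0
```

Emit:
{"name": "carry_out", "arguments": {"plan": [{"rot": [0,0,0],"xyz": [-0.025,-0.017,0],"grip": 0},{"rot": [0,0,0],"xyz": [-0.047,-0.031,0],"grip": 0},{"rot": [0,0,0],"xyz": [-0.06,-0.04,0],"grip": 0},{"rot": [0,0,0],"xyz": [-0.063,-0.041,0],"grip": 0},{"rot": [0,0,0],"xyz": [-0.063,-0.041,0],"grip": 0},{"rot": [0,0,0],"xyz": [-0.063,-0.041,0],"grip": 0}]}}

```text
clock: 6.83
tool_pos: [0.6291, 0.1318, 0.1395]
eef_rot: [-0.001, 1.0, 0.0, -0.001]
contact_force: [-0.3, 0.5, -0.0]
opening: 0.998
finger_force: 0.0
```

```bash
python3 - <<'E'
from h import *
s=r.get_state();print(s['clock'],s['tool_pos'],goto([.6305,.130,.040],s))
cv2.imwrite('pics/w3.png',r.snapshot('wrist')[:,:,::-1])
c=r.camera_params('wrist');H=np.array(c['hand_eye'])
t=np.linalg.inv(H)@np.r_[goto([.6305,.130,.096],s),1]; print(c['fx']*t[0]/t[2]+c['cx'],c['fy']*t[1]/t[2]+c['cy'])
im=r.snapshot('top'); cv2.imwrite('pics/t3.png',cv2.resize(im[150:310,160:450,::-1],None,fx=2.75,fy=2.75,interpolation=cv2.INTER_CUBIC))
E
```

```text
6.8333 [0.62909928 0.13182548 0.13945904] [-0.0015644  -0.00191554  0.0994549 ]
313.71954460588046 265.9206863799775
```

View pics/w3.png

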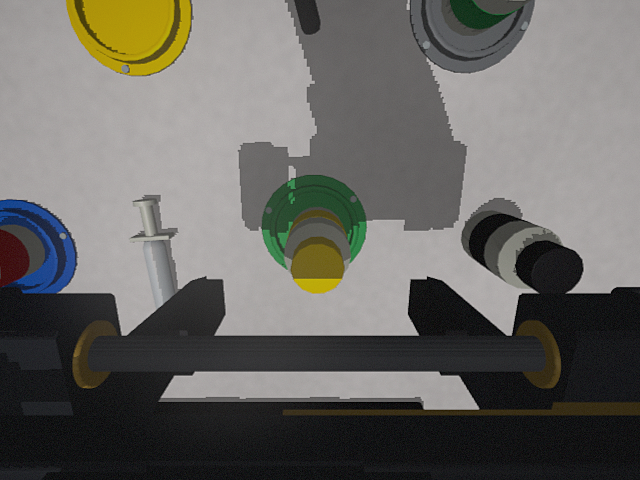

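View pics/t3.png

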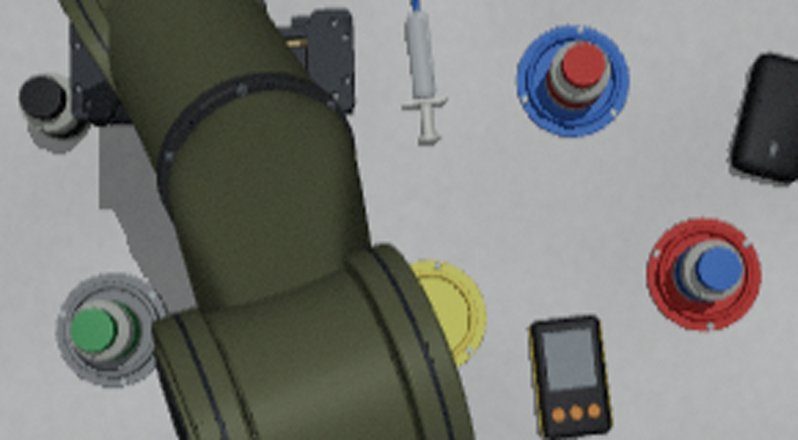

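The wrist picture shows the yellow cap at (317,265), central between the fingers. The blank is clear at (548,268). The top view shows the green bottle upright and centred in the grey holder at (95,330 in the crop), so I'll grasp yellow.

Emit:
{"name": "carry_out", "arguments": {"plan": [{"rot": [0,0,0],"xyz": [-0.001,0,0.03],"grip": 0},{"rot": [0,0,0],"xyz": [-0.001,0,0.06],"grip": 0},{"rot": [0,0,0],"xyz": [-0.001,0,0.08],"grip": 0},{"rot": [0,0,0],"xyz": [-0.001,0,0.094],"grip": 0},{"rot": [0,0,0],"xyz": [-0.001,0,0.099],"grip": 0},{"rot": [0,0,0],"xyz": [-0.001,0,0.099],"grip": 100},{"rot": [0,0,0],"xyz": [-0.001,0,0.099],"grip": 200},{"rot": [0,0,0],"xyz": [-0.001,0,0.099],"grip": 200}]}}

```text
clock: 7.6
tool_pos: [0.6325, 0.1311, 0.0422]
eef_rot: [-0.0, 1.0, 0.0, 0.001]
contact_force: [-0.1, 0.5, -0.1]
opening: 0.799
finger_force: 0.0
```

Emit:
{"name": "carry_out", "arguments": {"plan": [{"rot": [0,0,0],"xyz": [0,0,0],"grip": 200},{"rot": [0,0,0],"xyz": [0,0,0],"grip": 200},{"rot": [0,0,0],"xyz": [0,0,0],"grip": 200},{"rot": [0,0,0],"xyz": [0,0,0],"grip": 200}]}}

```text
clock: 7.93
tool_pos: [0.6319, 0.1309, 0.0413]
eef_rot: [-0.0, 1.0, 0.0, 0.001]
contact_force: [-0.7, 1.1, 3.7]
opening: 0.515
finger_force: 20.0
```

Emit:
{"name": "carry_out", "arguments": {"plan": [{"rot": [0,0,0],"xyz": [0,0,-0.01],"grip": 200},{"rot": [0,0,0],"xyz": [0,0,-0.035],"grip": 200},{"rot": [0,0,0],"xyz": [0,0,-0.065],"grip": 200},{"rot": [0,0,0],"xyz": [0.01,-0.008,-0.085],"grip": 200},{"rot": [0,0,0],"xyz": [0.03,-0.025,-0.09],"grip": 200},{"rot": [0,0,0],"xyz": [0.055,-0.045,-0.09],"grip": 200},{"rot": [0,0,0],"xyz": [0.08,-0.065,-0.09],"grip": 200},{"rot": [0,0,0],"xyz": [0.105,-0.086,-0.09],"grip": 200}]}}

```text
clock: 8.6
tool_pos: [0.5255, 0.0439, 0.1317]
eef_rot: [-0.0, 1.0, 0.0, 0.001]
contact_force: [-0.3, -0.8, -1.1]
opening: 0.519
finger_force: 20.0
```

Emit:
{"name": "carry_out", "arguments": {"plan": [{"rot": [0,0,0],"xyz": [0.025,-0.02,0],"grip": 200},{"rot": [0,0,0],"xyz": [0.048,-0.04,0],"grip": 200},{"rot": [0,0,0],"xyz": [0.06,-0.049,0],"grip": 200},{"rot": [0,0,0],"xyz": [0.064,-0.052,0.01],"grip": 200},{"rot": [0,0,0],"xyz": [0.064,-0.052,0.03],"grip": 200},{"rot": [0,0,0],"xyz": [0.064,-0.052,0.05],"grip": 200},{"rot": [0,0,0],"xyz": [0.064,-0.052,0.06],"grip": 200},{"rot": [0,0,0],"xyz": [0.064,-0.052,0.06],"grip": 200}]}}

```text
clock: 9.27
tool_pos: [0.4618, -0.0075, 0.0696]
eef_rot: [-0.0, 1.0, -0.0, -0.001]
contact_force: [0.4, 0.3, -0.9]
opening: 0.514
finger_force: 20.0
```

Emit:
{"name": "carry_out", "arguments": {"plan": [{"rot": [0,0,0],"xyz": [0,0,0],"grip": 200},{"rot": [0,0,0],"xyz": [0,0,0],"grip": 200}]}}

```text
clock: 9.43
tool_pos: [0.463, -0.0074, 0.0715]
eef_rot: [-0.0, 1.0, 0.0, 0.001]
contact_force: [0.7, -0.1, -1.1]
opening: 0.517
finger_force: 20.0
```

```bash
cat >> h.py <<'E'
def chk(p,name=None):
    s=r.get_state();print(s['clock'],s['tool_pos'],goto(p[:2]+[.040],s)); im=r.snapshot('wrist')
    c=r.camera_params('wrist');H=np.array(c['hand_eye'])
    t=np.linalg.inv(H)@np.r_[goto(p,s),1]; print(c['fx']*t[0]/t[2]+c['cx'],c['fy']*t[1]/t[2]+c['cy'])
    if name: cv2.imwrite(f'pics/{name}.png',im[:,:,::-1])
    return im
E
python3 -c "
from h import *
chk([.4614,-.0083,.003],'w4')"
```

```text
9.4333 [ 0.46300744 -0.0074431   0.07147046] [ 0.0016449  -0.00086077  0.03146842]
315.4294395083262 248.60777691748052
```

View pics/w4.png

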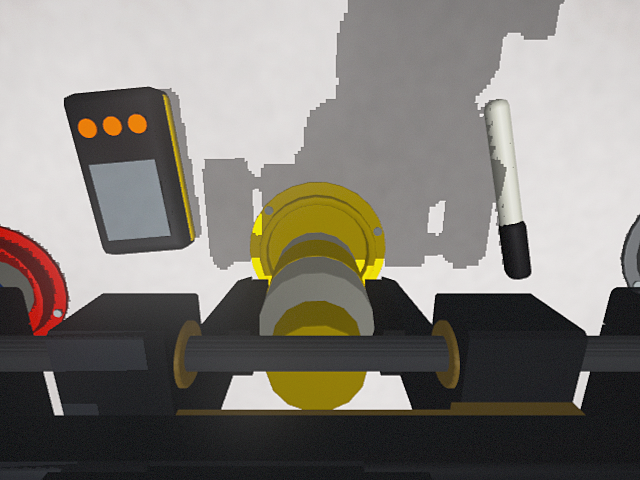

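The wrist picture shows the yellow holder's flange centred at about (318,247), against a prediction of (315,249). I'll lower, release, and go back for green.

Emit:
{"name": "carry_out", "arguments": {"plan": [{"rot": [0,0,0],"xyz": [0,0,0.012],"grip": 200},{"rot": [0,0,0],"xyz": [0,0,0.022],"grip": 200},{"rot": [0,0,0],"xyz": [0,0,0.028],"grip": 200},{"rot": [0,0,0],"xyz": [0,0,0.031],"grip": 200},{"rot": [0,0,0],"xyz": [0,0,0.031],"grip": 200},{"rot": [0,0,0],"xyz": [0,0,0.031],"grip": 200}]}}

```text
clock: 9.98
tool_pos: [0.4629, -0.0075, 0.0405]
eef_rot: [-0.0, 1.0, 0.0, 0.001]
contact_force: [-0.4, 0.1, 4.1]
opening: 0.511
finger_force: 20.0
```

Emit:
{"name": "carry_out", "arguments": {"plan": [{"rot": [0,0,0],"xyz": [0,0,0],"grip": 100},{"rot": [0,0,0],"xyz": [0,0,0],"grip": 0},{"rot": [0,0,0],"xyz": [0,0,0],"grip": 0},{"rot": [0,0,0],"xyz": [0,0,0],"grip": 0},{"rot": [0,0,0],"xyz": [0,0,0],"grip": 0},{"rot": [0,0,0],"xyz": [0,0,0],"grip": 0}]}}

```text
clock: 10.48
tool_pos: [0.4625, -0.0075, 0.0397]
eef_rot: [-0.0, 1.0, 0.0, -0.0]
contact_force: [-0.4, 0.3, 0.2]
opening: 0.944
finger_force: 0.0
```

Emit:
{"name": "carry_out", "arguments": {"plan": [{"rot": [0,0,0],"xyz": [0,0,-0.015],"grip": 0},{"rot": [0,0,0],"xyz": [0,0,-0.04],"grip": 0},{"rot": [0,0,0],"xyz": [0,0,-0.07],"grip": 0},{"rot": [0,0,0],"xyz": [0,0,-0.1],"grip": 0},{"rot": [0,0,0],"xyz": [0.001,0.025,-0.1],"grip": 0},{"rot": [0,0,0],"xyz": [0.002,0.06,-0.1],"grip": 0},{"rot": [0,0,0],"xyz": [0.003,0.095,-0.1],"grip": 0},{"rot": [0,0,0],"xyz": [0.003,0.13,-0.1],"grip": 0}]}}

```text
clock: 11.15
tool_pos: [0.4592, 0.1234, 0.14]
eef_rot: [0.001, 1.0, 0.0, 0.0]
contact_force: [0.1, -1.0, -0.5]
opening: 1.003
finger_force: 0.0
```

Emit:
{"name": "carry_out", "arguments": {"plan": [{"rot": [0,0,0],"xyz": [0.001,0.035,0],"grip": 0},{"rot": [0,0,0],"xyz": [0.002,0.07,0],"grip": 0},{"rot": [0,0,0],"xyz": [0.002,0.1,0],"grip": 0},{"rot": [0,0,0],"xyz": [0.002,0.118,0],"grip": 0},{"rot": [0,0,0],"xyz": [0.002,0.122,0],"grip": 0},{"rot": [0,0,0],"xyz": [0.002,0.122,0],"grip": 0},{"rot": [0,0,0],"xyz": [0.002,0.122,0],"grip": 0}]}}

```text
clock: 11.73
tool_pos: [0.4573, 0.2425, 0.1394]
eef_rot: [0.001, 1.0, -0.001, -0.0]
contact_force: [0.4, -0.4, 0.9]
opening: 1.003
finger_force: 0.0
```

```bash
python3 -c "
from h import *
im=chk([.4575,.2445,.096])
h=cv2.cvtColor(im,cv2.COLOR_RGB2HSV)
m=((h[...,0]>45)&(h[...,0]<85)&(h[...,1]>110)).astype(np.uint8)
n,l,st,ce=cv2.connectedComponentsWithStats(m)
print([(st[i].tolist(),ce[i].round()) for i in range(1,n) if st[i,4]>300])
im=r.snapshot('top')
for c in('yellow','green'):
    n,l,st,ce=cv2.connectedComponentsWithStats(mask(im,c)); print(c,[(st[i,4],ce[i].round(1)) for i in range(1,n) if st[i,4]>40])
"
```

```text
11.7333 [0.45726537 0.24247847 0.13944365] [-0.00031687  0.00223895  0.09943876]
320.32628266157803 264.0488854627818
[([298, 241, 48, 50, 1286], array([325., 266.])), ([161, 371, 90, 46, 3416], array([207., 394.]))]
yellow [(np.int32(864), array([315.4, 265.9])), (np.int32(183), array([315.9, 264. ]))]
green [(np.int32(1205), array([252.2, 192. ]))]
```

Emit:
{"name": "carry_out", "arguments": {"plan": [{"rot": [0,0,0],"xyz": [0,0.002,0.03],"grip": 0},{"rot": [0,0,0],"xyz": [0,0.002,0.06],"grip": 0},{"rot": [0,0,0],"xyz": [0,0.002,0.08],"grip": 0},{"rot": [0,0,0],"xyz": [0,0.002,0.094],"grip": 0},{"rot": [0,0,0],"xyz": [0,0.002,0.099],"grip": 0},{"rot": [0,0,0],"xyz": [0,0.002,0.099],"grip": 100},{"rot": [0,0,0],"xyz": [0,0.002,0.099],"grip": 200},{"rot": [0,0,0],"xyz": [0,0.002,0.099],"grip": 200}]}}

```text
clock: 12.5
tool_pos: [0.4582, 0.2463, 0.0417]
eef_rot: [0.0, 1.0, 0.0, 0.001]
contact_force: [0.1, -0.3, 0.2]
opening: 0.799
finger_force: 0.0
```

Emit:
{"name": "carry_out", "arguments": {"plan": [{"rot": [0,0,0],"xyz": [0,0,0],"grip": 200},{"rot": [0,0,0],"xyz": [0,0,0],"grip": 200},{"rot": [0,0,0],"xyz": [0,0,0],"grip": 200},{"rot": [0,0,0],"xyz": [0,0,0],"grip": 200}]}}

```text
clock: 12.83
tool_pos: [0.4576, 0.2464, 0.0412]
eef_rot: [-0.0, 1.0, 0.0, 0.0]
contact_force: [0.2, -0.6, 3.6]
opening: 0.517
finger_force: 20.0
```

Emit:
{"name": "carry_out", "arguments": {"plan": [{"rot": [0,0,0],"xyz": [0,0,-0.01],"grip": 200},{"rot": [0,0,0],"xyz": [0,0,-0.035],"grip": 200},{"rot": [0,0,0],"xyz": [0,0,-0.065],"grip": 200},{"rot": [0,0,0],"xyz": [-0.01,-0.007,-0.085],"grip": 200},{"rot": [0,0,0],"xyz": [-0.03,-0.021,-0.09],"grip": 200},{"rot": [0,0,0],"xyz": [-0.055,-0.039,-0.09],"grip": 200},{"rot": [0,0,0],"xyz": [-0.08,-0.056,-0.09],"grip": 200},{"rot": [0,0,0],"xyz": [-0.105,-0.073,-0.09],"grip": 200}]}}

```text
clock: 13.5
tool_pos: [0.5634, 0.1725, 0.1318]
eef_rot: [-0.0, 1.0, 0.0, 0.0]
contact_force: [0.7, 0.5, -0.8]
opening: 0.521
finger_force: 20.0
```

Emit:
{"name": "carry_out", "arguments": {"plan": [{"rot": [0,0,0],"xyz": [-0.025,-0.017,0],"grip": 200},{"rot": [0,0,0],"xyz": [-0.048,-0.033,0],"grip": 200},{"rot": [0,0,0],"xyz": [-0.061,-0.042,0],"grip": 200},{"rot": [0,0,0],"xyz": [-0.065,-0.044,0.01],"grip": 200},{"rot": [0,0,0],"xyz": [-0.065,-0.044,0.03],"grip": 200},{"rot": [0,0,0],"xyz": [-0.065,-0.044,0.05],"grip": 200},{"rot": [0,0,0],"xyz": [-0.065,-0.044,0.06],"grip": 200},{"rot": [0,0,0],"xyz": [-0.065,-0.044,0.06],"grip": 200}]}}

```text
clock: 14.17
tool_pos: [0.6244, 0.13, 0.068]
eef_rot: [-0.001, 1.0, -0.0, -0.003]
contact_force: [0.3, 0.3, -1.2]
opening: 0.515
finger_force: 20.0
```

Emit:
{"name": "carry_out", "arguments": {"plan": [{"rot": [0,0,0],"xyz": [0,0,0],"grip": 200},{"rot": [0,0,0],"xyz": [0,0,0],"grip": 200}]}}

```text
clock: 14.33
tool_pos: [0.6277, 0.1303, 0.0716]
eef_rot: [-0.0, 1.0, 0.0, 0.001]
contact_force: [0.8, 0.1, -0.9]
opening: 0.519
finger_force: 20.0
```

```bash
python3 -c "
from h import *
chk([.6275,.128,.003],'w5')"
```

```text
14.3333 [0.62771355 0.13032405 0.07160193] [ 0.00024944 -0.00234556  0.03160008]
313.19773458094363 250.53484114109617
```

View pics/w5.png

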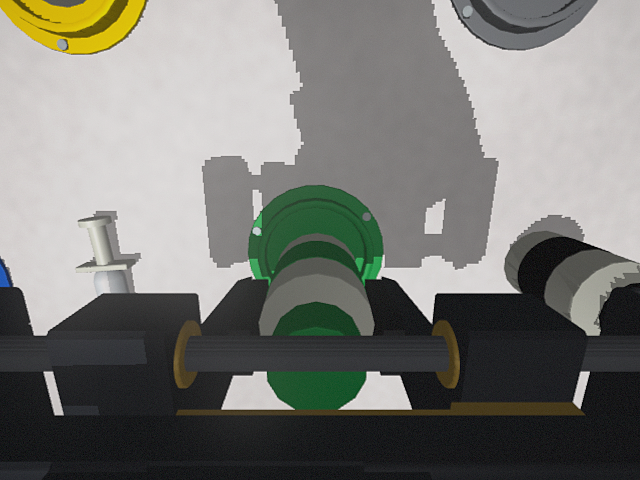

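The wrist picture shows the green flange spanning u 248–384, centred at 316, directly under the bottle. I'll lower, release, and move to red.

Emit:
{"name": "carry_out", "arguments": {"plan": [{"rot": [0,0,0],"xyz": [0,0,0.012],"grip": 200},{"rot": [0,0,0],"xyz": [0,0,0.022],"grip": 200},{"rot": [0,0,0],"xyz": [0,0,0.028],"grip": 200},{"rot": [0,0,0],"xyz": [0,0,0.031],"grip": 200},{"rot": [0,0,0],"xyz": [0,0,0.031],"grip": 200},{"rot": [0,0,0],"xyz": [0,0,0.031],"grip": 200}]}}

```text
clock: 14.88
tool_pos: [0.627, 0.1293, 0.0405]
eef_rot: [-0.0, 1.0, -0.0, -0.0]
contact_force: [-4.2, -2.5, 10.9]
opening: 0.515
finger_force: 20.0
```

Emit:
{"name": "carry_out", "arguments": {"plan": [{"rot": [0,0,0],"xyz": [0,0,0],"grip": 100},{"rot": [0,0,0],"xyz": [0,0,0],"grip": 0},{"rot": [0,0,0],"xyz": [0,0,0],"grip": 0},{"rot": [0,0,0],"xyz": [0,0,0],"grip": 0},{"rot": [0,0,0],"xyz": [0,0,0],"grip": 0},{"rot": [0,0,0],"xyz": [0,0,0],"grip": 0}]}}

```text
clock: 15.38
tool_pos: [0.6274, 0.1295, 0.0395]
eef_rot: [-0.0, 1.0, 0.0, -0.0]
contact_force: [0.3, 0.4, -0.2]
opening: 0.945
finger_force: 0.0
```

Emit:
{"name": "carry_out", "arguments": {"plan": [{"rot": [0,0,0],"xyz": [0,0,-0.015],"grip": 0},{"rot": [0,0,0],"xyz": [0,0,-0.04],"grip": 0},{"rot": [0,0,0],"xyz": [0,0,-0.07],"grip": 0},{"rot": [0,0,0],"xyz": [0,0,-0.1],"grip": 0},{"rot": [0,0,0],"xyz": [-0.001,-0.025,-0.1],"grip": 0},{"rot": [0,0,0],"xyz": [-0.004,-0.06,-0.1],"grip": 0},{"rot": [0,0,0],"xyz": [-0.007,-0.095,-0.1],"grip": 0},{"rot": [0,0,0],"xyz": [-0.01,-0.13,-0.1],"grip": 0}]}}

```text
clock: 16.05
tool_pos: [0.6375, -0.0017, 0.14]
eef_rot: [-0.001, 1.0, -0.0, 0.0]
contact_force: [0.3, -0.6, 0.5]
opening: 1.003
finger_force: 0.0
```

Emit:
{"name": "carry_out", "arguments": {"plan": [{"rot": [0,0,0],"xyz": [-0.003,-0.035,0],"grip": 0},{"rot": [0,0,0],"xyz": [-0.006,-0.07,0],"grip": 0},{"rot": [0,0,0],"xyz": [-0.009,-0.1,0],"grip": 0},{"rot": [0,0,0],"xyz": [-0.01,-0.12,0],"grip": 0},{"rot": [0,0,0],"xyz": [-0.01,-0.13,0],"grip": 0},{"rot": [0,0,0],"xyz": [-0.01,-0.13,0],"grip": 0},{"rot": [0,0,0],"xyz": [-0.01,-0.13,0],"grip": 0}]}}

```text
clock: 16.63
tool_pos: [0.6474, -0.1292, 0.1396]
eef_rot: [-0.0, 1.0, 0.001, -0.0]
contact_force: [0.3, 0.3, -0.7]
opening: 1.0
finger_force: 0.0
```

```bash
python3 -c "
from h import *
im=chk([.647,-.130,.096],'w6')
im=r.snapshot('top')
for c in('yellow','green'):
    n,l,st,ce=cv2.connectedComponentsWithStats(mask(im,c)); print(c,[(st[i,4],ce[i].round(1)) for i in range(1,n) if st[i,4]>40])
"
```

```text
16.6333 [ 0.64741826 -0.12920478  0.13955353] [ 0.00039955 -0.00095203  0.09955224]
315.38143064248806 262.9217428245095
yellow [(np.int32(864), array([315.7, 265.9])), (np.int32(181), array([316., 264.]))]
green [(np.int32(711), array([253.5, 193.5])), (np.int32(178), array([247.8, 186.9]))]
```

View pics/w6.png

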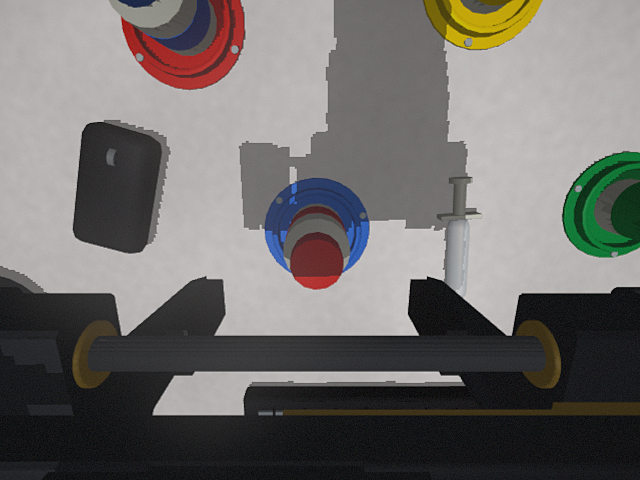

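The red cap is at (317,261), against a prediction of (315,263), and there is clear space for both fingers. The top-view cap positions put green about 3 mm from its holder centre, with yellow in place. I'll grasp red.

Emit:
{"name": "carry_out", "arguments": {"plan": [{"rot": [0,0,0],"xyz": [0,0,0.03],"grip": 0},{"rot": [0,0,0],"xyz": [0,0,0.06],"grip": 0},{"rot": [0,0,0],"xyz": [0,0,0.08],"grip": 0},{"rot": [0,0,0],"xyz": [0,0,0.094],"grip": 0},{"rot": [0,0,0],"xyz": [0,0,0.099],"grip": 0},{"rot": [0,0,0],"xyz": [0,0,0.099],"grip": 100},{"rot": [0,0,0],"xyz": [0,0,0.099],"grip": 200},{"rot": [0,0,0],"xyz": [0,0,0.099],"grip": 200}]}}

```text
clock: 17.4
tool_pos: [0.6488, -0.1302, 0.0422]
eef_rot: [-0.0, 1.0, -0.0, 0.001]
contact_force: [-0.0, 0.1, -0.7]
opening: 0.799
finger_force: 0.0
```

Emit:
{"name": "carry_out", "arguments": {"plan": [{"rot": [0,0,0],"xyz": [0,0,0],"grip": 200},{"rot": [0,0,0],"xyz": [0,0,0],"grip": 200},{"rot": [0,0,0],"xyz": [0,0,0],"grip": 200},{"rot": [0,0,0],"xyz": [0,0,0],"grip": 200}]}}

```text
clock: 17.73
tool_pos: [0.6479, -0.1304, 0.0413]
eef_rot: [-0.0, 1.0, 0.0, 0.0]
contact_force: [-0.9, 1.2, 2.6]
opening: 0.516
finger_force: 20.0
```

Emit:
{"name": "carry_out", "arguments": {"plan": [{"rot": [0,0,0],"xyz": [0,0,-0.01],"grip": 200},{"rot": [0,0,0],"xyz": [0,0,-0.035],"grip": 200},{"rot": [0,0,0],"xyz": [0,0,-0.065],"grip": 200},{"rot": [0,0,0],"xyz": [0,0,-0.095],"grip": 200},{"rot": [0,0,0],"xyz": [0.005,0.01,-0.12],"grip": 200},{"rot": [0,0,0],"xyz": [0.015,0.03,-0.13],"grip": 200},{"rot": [0,0,0],"xyz": [0.03,0.06,-0.13],"grip": 200},{"rot": [0,0,0],"xyz": [0.045,0.09,-0.13],"grip": 200}]}}

```text
clock: 18.4
tool_pos: [0.6027, -0.0407, 0.1724]
eef_rot: [0.001, 1.0, -0.0, 0.002]
contact_force: [0.1, 0.7, -1.0]
opening: 0.517
finger_force: 20.0
```

Emit:
{"name": "carry_out", "arguments": {"plan": [{"rot": [0,0,0],"xyz": [0.015,0.03,0],"grip": 200},{"rot": [0,0,0],"xyz": [0.03,0.06,0],"grip": 200},{"rot": [0,0,0],"xyz": [0.045,0.09,0],"grip": 200},{"rot": [0,0,0],"xyz": [0.06,0.12,0],"grip": 200},{"rot": [0,0,0],"xyz": [0.075,0.15,0],"grip": 200},{"rot": [0,0,0],"xyz": [0.09,0.18,0],"grip": 200},{"rot": [0,0,0],"xyz": [0.105,0.21,0],"grip": 200},{"rot": [0,0,0],"xyz": [0.12,0.235,0],"grip": 200}]}}

```text
clock: 19.07
tool_pos: [0.4815, 0.1969, 0.1715]
eef_rot: [-0.001, 1.0, 0.001, 0.0]
contact_force: [0.8, 0.7, -1.0]
opening: 0.516
finger_force: 20.0
```

Emit:
{"name": "carry_out", "arguments": {"plan": [{"rot": [0,0,0],"xyz": [0.015,0.03,0],"grip": 200},{"rot": [0,0,0],"xyz": [0.023,0.047,0],"grip": 200},{"rot": [0,0,0],"xyz": [0.025,0.051,0.015],"grip": 200},{"rot": [0,0,0],"xyz": [0.025,0.051,0.045],"grip": 200},{"rot": [0,0,0],"xyz": [0.025,0.051,0.075],"grip": 200},{"rot": [0,0,0],"xyz": [0.025,0.051,0.095],"grip": 200},{"rot": [0,0,0],"xyz": [0.025,0.051,0.1],"grip": 200},{"rot": [0,0,0],"xyz": [0.025,0.051,0.1],"grip": 200}]}}

```text
clock: 19.73
tool_pos: [0.4568, 0.2452, 0.07]
eef_rot: [-0.0, 1.0, -0.001, -0.001]
contact_force: [0.1, -0.2, -1.4]
opening: 0.517
finger_force: 20.0
```

Emit:
{"name": "carry_out", "arguments": {"plan": [{"rot": [0,0,0],"xyz": [0,0,0],"grip": 200},{"rot": [0,0,0],"xyz": [0,0,0],"grip": 200}]}}

```text
clock: 19.9
tool_pos: [0.4583, 0.246, 0.0721]
eef_rot: [0.0, 1.0, 0.001, 0.001]
contact_force: [-0.2, -0.2, -0.9]
opening: 0.518
finger_force: 20.0
```

Emit:
{"name": "carry_out", "arguments": {"plan": [{"rot": [0,0,0],"xyz": [0,0,0.012],"grip": 200},{"rot": [0,0,0],"xyz": [0,0,0.022],"grip": 200},{"rot": [0,0,0],"xyz": [0,0,0.028],"grip": 200},{"rot": [0,0,0],"xyz": [0,0,0.031],"grip": 200},{"rot": [0,0,0],"xyz": [0,0,0.031],"grip": 200},{"rot": [0,0,0],"xyz": [0,0,0.031],"grip": 200}]}}

```text
clock: 20.4
tool_pos: [0.4577, 0.2455, 0.0405]
eef_rot: [-0.0, 1.0, 0.0, 0.0]
contact_force: [-1.0, -0.3, 5.0]
opening: 0.514
finger_force: 20.0
```

Emit:
{"name": "carry_out", "arguments": {"plan": [{"rot": [0,0,0],"xyz": [0,0,0],"grip": 100},{"rot": [0,0,0],"xyz": [0,0,0],"grip": 0},{"rot": [0,0,0],"xyz": [0,0,0],"grip": 0},{"rot": [0,0,0],"xyz": [0,0,0],"grip": 0},{"rot": [0,0,0],"xyz": [0,0,0],"grip": 0},{"rot": [0,0,0],"xyz": [0,0,0],"grip": 0}]}}

```text
clock: 20.9
tool_pos: [0.4574, 0.2455, 0.0397]
eef_rot: [-0.0, 1.0, 0.0, -0.0]
contact_force: [-0.3, -0.5, -0.0]
opening: 0.949
finger_force: 0.0
```

Emit:
{"name": "carry_out", "arguments": {"plan": [{"rot": [0,0,0],"xyz": [0,0,-0.015],"grip": 0},{"rot": [0,0,0],"xyz": [0,0,-0.04],"grip": 0},{"rot": [0,0,0],"xyz": [0,0,-0.075],"grip": 0},{"rot": [0,0,0],"xyz": [0,0,-0.11],"grip": 0},{"rot": [0,0,0],"xyz": [-0.002,-0.025,-0.12],"grip": 0},{"rot": [0,0,0],"xyz": [-0.004,-0.06,-0.12],"grip": 0},{"rot": [0,0,0],"xyz": [-0.006,-0.095,-0.12],"grip": 0},{"rot": [0,0,0],"xyz": [-0.009,-0.13,-0.12],"grip": 0}]}}

```text
clock: 21.57
tool_pos: [0.4663, 0.1143, 0.1601]
eef_rot: [-0.001, 1.0, 0.0, 0.0]
contact_force: [0.4, 0.2, 0.0]
opening: 1.002
finger_force: 0.0
```

Emit:
{"name": "carry_out", "arguments": {"plan": [{"rot": [0,0,0],"xyz": [-0.002,-0.035,0],"grip": 0},{"rot": [0,0,0],"xyz": [-0.005,-0.07,0],"grip": 0},{"rot": [0,0,0],"xyz": [-0.008,-0.105,0],"grip": 0},{"rot": [0,0,0],"xyz": [-0.01,-0.14,0],"grip": 0},{"rot": [0,0,0],"xyz": [-0.012,-0.175,0],"grip": 0},{"rot": [0,0,0],"xyz": [-0.014,-0.21,0],"grip": 0},{"rot": [0,0,0],"xyz": [-0.017,-0.245,0],"grip": 0},{"rot": [0,0,0],"xyz": [-0.02,-0.28,0],"grip": 0}]}}

```text
clock: 22.23
tool_pos: [0.4861, -0.1664, 0.1597]
eef_rot: [-0.0, 1.0, 0.0, -0.0]
contact_force: [0.5, 0.4, 0.1]
opening: 0.999
finger_force: 0.0
```

Emit:
{"name": "carry_out", "arguments": {"plan": [{"rot": [0,0,0],"xyz": [-0.002,-0.03,0],"grip": 0},{"rot": [0,0,0],"xyz": [-0.003,-0.053,0],"grip": 0},{"rot": [0,0,0],"xyz": [-0.004,-0.061,0.01],"grip": 0},{"rot": [0,0,0],"xyz": [-0.004,-0.062,0.02],"grip": 0},{"rot": [0,0,0],"xyz": [-0.004,-0.062,0.02],"grip": 0},{"rot": [0,0,0],"xyz": [-0.004,-0.062,0.02],"grip": 0}]}}

```text
clock: 22.73
tool_pos: [0.49, -0.2237, 0.1387]
eef_rot: [-0.002, 1.0, 0.001, -0.001]
contact_force: [-0.5, 0.8, 0.4]
opening: 1.003
finger_force: 0.0
```

```bash
python3 -c "
from h import *
im=chk([.491,-.226,.096],'w7')
im=r.snapshot('top');print('spare bottle cap expected at ~(194,267)')
n,l,st,ce=cv2.connectedComponentsWithStats(mask(im,'red')); print([(st[i,4],ce[i].round(1)) for i in range(1,n) if st[i,4]>40])
"
```

```text
22.7333 [ 0.49002394 -0.22373267  0.1386543 ] [-0.00119458 -0.0025093   0.09864604]
312.8659945683379 265.75377960399675
spare bottle cap expected at ~(194,267)
[(np.int32(60), array([410.9, 237.2])), (np.int32(237), array([417. , 263.5])), (np.int32(211), array([193.3, 270.3]))]
```

View pics/w7.png

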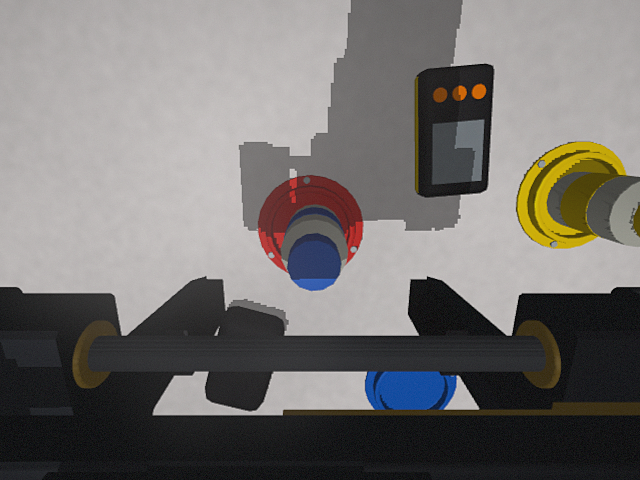

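The blue cap is at (314,262), against a prediction of (313,266), and the fingers are clear. Red is parked in the grey holder at top-view (193,270). I'll grasp blue.

Emit:
{"name": "carry_out", "arguments": {"plan": [{"rot": [0,0,0],"xyz": [0,0,0.03],"grip": 0},{"rot": [0,0,0],"xyz": [0,0,0.06],"grip": 0},{"rot": [0,0,0],"xyz": [0,0,0.08],"grip": 0},{"rot": [0,0,0],"xyz": [0,0,0.094],"grip": 0},{"rot": [0,0,0],"xyz": [0,0,0.099],"grip": 0},{"rot": [0,0,0],"xyz": [0,0,0.099],"grip": 100},{"rot": [0,0,0],"xyz": [0,0,0.099],"grip": 200},{"rot": [0,0,0],"xyz": [0,0,0.099],"grip": 200}]}}

```text
clock: 23.5
tool_pos: [0.4914, -0.2263, 0.0418]
eef_rot: [-0.0, 1.0, -0.0, 0.001]
contact_force: [-0.2, 0.0, 0.0]
opening: 0.796
finger_force: 0.0
```

Emit:
{"name": "carry_out", "arguments": {"plan": [{"rot": [0,0,0],"xyz": [0,0,0],"grip": 200},{"rot": [0,0,0],"xyz": [0,0,0],"grip": 200},{"rot": [0,0,0],"xyz": [0,0,0],"grip": 200},{"rot": [0,0,0],"xyz": [0,0,0],"grip": 200}]}}

```text
clock: 23.83
tool_pos: [0.4908, -0.2266, 0.0411]
eef_rot: [-0.0, 1.0, -0.0, 0.0]
contact_force: [-0.0, 0.3, 3.8]
opening: 0.517
finger_force: 20.0
```

Emit:
{"name": "carry_out", "arguments": {"plan": [{"rot": [0,0,0],"xyz": [0,0,-0.01],"grip": 200},{"rot": [0,0,0],"xyz": [0,0,-0.035],"grip": 200},{"rot": [0,0,0],"xyz": [0,0,-0.065],"grip": 200},{"rot": [0,0,0],"xyz": [-0.01,0.006,-0.085],"grip": 200},{"rot": [0,0,0],"xyz": [-0.03,0.018,-0.09],"grip": 200},{"rot": [0,0,0],"xyz": [-0.055,0.034,-0.09],"grip": 200},{"rot": [0,0,0],"xyz": [-0.08,0.049,-0.09],"grip": 200},{"rot": [0,0,0],"xyz": [-0.105,0.064,-0.09],"grip": 200}]}}

```text
clock: 24.5
tool_pos: [0.5963, -0.162, 0.1319]
eef_rot: [0.0, 1.0, -0.0, 0.0]
contact_force: [0.1, -0.3, -1.3]
opening: 0.516
finger_force: 20.0
```

Emit:
{"name": "carry_out", "arguments": {"plan": [{"rot": [0,0,0],"xyz": [-0.025,0.016,0],"grip": 200},{"rot": [0,0,0],"xyz": [-0.043,0.027,0],"grip": 200},{"rot": [0,0,0],"xyz": [-0.051,0.032,0],"grip": 200},{"rot": [0,0,0],"xyz": [-0.053,0.033,0.01],"grip": 200},{"rot": [0,0,0],"xyz": [-0.053,0.033,0.03],"grip": 200},{"rot": [0,0,0],"xyz": [-0.053,0.033,0.05],"grip": 200},{"rot": [0,0,0],"xyz": [-0.053,0.033,0.06],"grip": 200},{"rot": [0,0,0],"xyz": [-0.053,0.033,0.06],"grip": 200}]}}

```text
clock: 25.17
tool_pos: [0.6449, -0.1309, 0.0677]
eef_rot: [0.0, 1.0, -0.0, -0.004]
contact_force: [-0.7, 0.6, -1.0]
opening: 0.518
finger_force: 20.0
```

Emit:
{"name": "carry_out", "arguments": {"plan": [{"rot": [0,0,0],"xyz": [0,0,0],"grip": 200},{"rot": [0,0,0],"xyz": [0,0,0],"grip": 200}]}}

```text
clock: 25.33
tool_pos: [0.6488, -0.13, 0.0716]
eef_rot: [0.0, 1.0, -0.0, 0.001]
contact_force: [0.9, -0.1, -0.3]
opening: 0.516
finger_force: 20.0
```

```bash
python3 -c "
from h import *
chk([.6492,-.1298,.003],'w8')"
```

```text
25.3333 [ 0.64875331 -0.13004868  0.07156767] [-0.00041335  0.00025524  0.03156808]
317.1035828466274 251.48720569008628
```

View pics/w8.png

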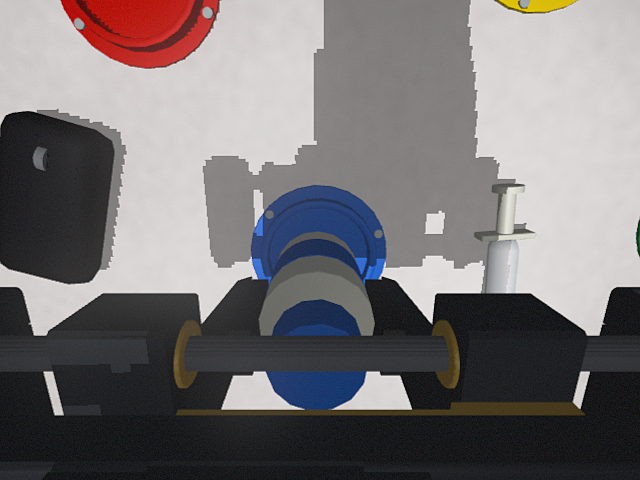

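The wrist picture shows the blue flange spanning u 251–386, centred at 318, aligned with the bottle. I'll lower, release, and return to red in the grey holder.

Emit:
{"name": "carry_out", "arguments": {"plan": [{"rot": [0,0,0],"xyz": [0,0,0.012],"grip": 200},{"rot": [0,0,0],"xyz": [0,0,0.022],"grip": 200},{"rot": [0,0,0],"xyz": [0,0,0.028],"grip": 200},{"rot": [0,0,0],"xyz": [0,0,0.031],"grip": 200},{"rot": [0,0,0],"xyz": [0,0,0.031],"grip": 200},{"rot": [0,0,0],"xyz": [0,0,0.031],"grip": 200}]}}

```text
clock: 25.88
tool_pos: [0.6479, -0.1295, 0.0406]
eef_rot: [-0.0, 1.0, -0.0, -0.001]
contact_force: [-4.4, -0.6, 10.3]
opening: 0.515
finger_force: 20.0
```

Emit:
{"name": "carry_out", "arguments": {"plan": [{"rot": [0,0,0],"xyz": [0,0,0],"grip": 100},{"rot": [0,0,0],"xyz": [0,0,0],"grip": 0},{"rot": [0,0,0],"xyz": [0,0,0],"grip": 0},{"rot": [0,0,0],"xyz": [0,0,0],"grip": 0},{"rot": [0,0,0],"xyz": [0,0,0],"grip": 0},{"rot": [0,0,0],"xyz": [0,0,0],"grip": 0}]}}

```text
clock: 26.38
tool_pos: [0.6485, -0.1294, 0.0394]
eef_rot: [-0.0, 1.0, 0.0, -0.0]
contact_force: [-0.8, -0.6, 0.1]
opening: 0.944
finger_force: 0.0
```

Emit:
{"name": "carry_out", "arguments": {"plan": [{"rot": [0,0,0],"xyz": [0,0,-0.015],"grip": 0},{"rot": [0,0,0],"xyz": [0,0,-0.04],"grip": 0},{"rot": [0,0,0],"xyz": [0,0,-0.075],"grip": 0},{"rot": [0,0,0],"xyz": [0,0,-0.11],"grip": 0},{"rot": [0,0,0],"xyz": [0.01,0.02,-0.12],"grip": 0},{"rot": [0,0,0],"xyz": [0.025,0.05,-0.12],"grip": 0},{"rot": [0,0,0],"xyz": [0.04,0.08,-0.12],"grip": 0},{"rot": [0,0,0],"xyz": [0.055,0.11,-0.12],"grip": 0}]}}

```text
clock: 27.05
tool_pos: [0.5933, -0.0186, 0.1614]
eef_rot: [0.0, 1.0, 0.0, 0.001]
contact_force: [0.6, 0.7, -0.3]
opening: 0.998
finger_force: 0.0
```

Emit:
{"name": "carry_out", "arguments": {"plan": [{"rot": [0,0,0],"xyz": [0.015,0.03,0],"grip": 0},{"rot": [0,0,0],"xyz": [0.03,0.06,0],"grip": 0},{"rot": [0,0,0],"xyz": [0.045,0.09,0],"grip": 0},{"rot": [0,0,0],"xyz": [0.06,0.12,0],"grip": 0},{"rot": [0,0,0],"xyz": [0.075,0.15,0],"grip": 0},{"rot": [0,0,0],"xyz": [0.09,0.18,0],"grip": 0},{"rot": [0,0,0],"xyz": [0.105,0.205,0],"grip": 0},{"rot": [0,0,0],"xyz": [0.12,0.23,0],"grip": 0}]}}

```text
clock: 27.72
tool_pos: [0.4728, 0.2123, 0.1609]
eef_rot: [-0.001, 1.0, 0.001, 0.001]
contact_force: [0.3, 0.6, 0.5]
opening: 1.0
finger_force: 0.0
```

Emit:
{"name": "carry_out", "arguments": {"plan": [{"rot": [0,0,0],"xyz": [0.01,0.022,0],"grip": 0},{"rot": [0,0,0],"xyz": [0.016,0.034,0.01],"grip": 0},{"rot": [0,0,0],"xyz": [0.016,0.036,0.02],"grip": 0},{"rot": [0,0,0],"xyz": [0.016,0.036,0.02],"grip": 0},{"rot": [0,0,0],"xyz": [0.016,0.036,0.02],"grip": 0}]}}

```text
clock: 28.13
tool_pos: [0.4578, 0.245, 0.1396]
eef_rot: [0.001, 1.0, -0.001, -0.0]
contact_force: [0.1, -0.8, 0.0]
opening: 1.002
finger_force: 0.0
```

```bash
python3 -c "
from h import *
im=chk([.4577,.2455,.096])
h=cv2.cvtColor(im,cv2.COLOR_RGB2HSV)
m=(((h[...,0]>172)|(h[...,0]<7))&(h[...,1]>110)).astype(np.uint8)
n,l,st,ce=cv2.connectedComponentsWithStats(m)
print([(st[i].tolist(),ce[i].round()) for i in range(1,n) if st[i,4]>300])
im=r.snapshot('top')
for c in('blue','red'):
    n,l,st,ce=cv2.connectedComponentsWithStats(mask(im,c)); print(c,[(st[i,4],ce[i].round(1)) for i in range(1,n) if st[i,4]>40])
"
```

```text
28.1333 [0.45782847 0.24501057 0.13957986] [8.95695587e-05 6.61078068e-04 9.95789102e-02]
317.7470410356406 263.3729079536616
[([291, 231, 53, 58, 2337], array([317., 260.]))]
blue [(np.int32(1038), array([367.6, 179.2]))]
red [(np.int32(1285), array([415.5, 249.5]))]
```

Emit:
{"name": "carry_out", "arguments": {"plan": [{"rot": [0,0,0],"xyz": [0,0,0.03],"grip": 0},{"rot": [0,0,0],"xyz": [0,0,0.06],"grip": 0},{"rot": [0,0,0],"xyz": [0,0,0.08],"grip": 0},{"rot": [0,0,0],"xyz": [0,0,0.094],"grip": 0},{"rot": [0,0,0],"xyz": [0,0,0.099],"grip": 0},{"rot": [0,0,0],"xyz": [0,0,0.099],"grip": 100},{"rot": [0,0,0],"xyz": [0,0,0.099],"grip": 200},{"rot": [0,0,0],"xyz": [0,0,0.099],"grip": 200}]}}

```text
clock: 28.9
tool_pos: [0.4583, 0.2465, 0.0418]
eef_rot: [0.0, 1.0, 0.001, 0.001]
contact_force: [-0.0, 0.6, -0.9]
opening: 0.795
finger_force: 0.0
```

Emit:
{"name": "carry_out", "arguments": {"plan": [{"rot": [0,0,0],"xyz": [0,0,0],"grip": 200},{"rot": [0,0,0],"xyz": [0,0,0],"grip": 200},{"rot": [0,0,0],"xyz": [0,0,0],"grip": 200},{"rot": [0,0,0],"xyz": [0,0,0],"grip": 200}]}}

```text
clock: 29.23
tool_pos: [0.4577, 0.2465, 0.0412]
eef_rot: [-0.0, 1.0, 0.0, 0.0]
contact_force: [-0.0, -1.5, 4.7]
opening: 0.517
finger_force: 20.0
```

Emit:
{"name": "carry_out", "arguments": {"plan": [{"rot": [0,0,0],"xyz": [0,0,-0.01],"grip": 200},{"rot": [0,0,0],"xyz": [0,0,-0.035],"grip": 200},{"rot": [0,0,0],"xyz": [0,0,-0.07],"grip": 200},{"rot": [0,0,0],"xyz": [0,0,-0.105],"grip": 200},{"rot": [0,0,0],"xyz": [0,-0.01,-0.13],"grip": 200},{"rot": [0,0,0],"xyz": [-0.002,-0.03,-0.14],"grip": 200},{"rot": [0,0,0],"xyz": [-0.004,-0.06,-0.14],"grip": 200},{"rot": [0,0,0],"xyz": [-0.006,-0.09,-0.14],"grip": 200}]}}

```text
clock: 29.9
tool_pos: [0.4638, 0.1564, 0.1824]
eef_rot: [-0.001, 1.0, 0.001, 0.001]
contact_force: [0.9, -1.6, -1.3]
opening: 0.518
finger_force: 20.0
```

Emit:
{"name": "carry_out", "arguments": {"plan": [{"rot": [0,0,0],"xyz": [-0.002,-0.035,0],"grip": 200},{"rot": [0,0,0],"xyz": [-0.004,-0.07,0],"grip": 200},{"rot": [0,0,0],"xyz": [-0.007,-0.105,0],"grip": 200},{"rot": [0,0,0],"xyz": [-0.01,-0.14,0],"grip": 200},{"rot": [0,0,0],"xyz": [-0.012,-0.175,0],"grip": 200},{"rot": [0,0,0],"xyz": [-0.014,-0.21,0],"grip": 200},{"rot": [0,0,0],"xyz": [-0.017,-0.245,0],"grip": 200},{"rot": [0,0,0],"xyz": [-0.02,-0.28,0],"grip": 200}]}}

```text
clock: 30.57
tool_pos: [0.483, -0.1253, 0.1813]
eef_rot: [-0.0, 1.0, -0.0, -0.0]
contact_force: [0.7, 0.3, -0.6]
opening: 0.52
finger_force: 20.0
```

Emit:
{"name": "carry_out", "arguments": {"plan": [{"rot": [0,0,0],"xyz": [-0.002,-0.035,0],"grip": 200},{"rot": [0,0,0],"xyz": [-0.004,-0.065,0],"grip": 200},{"rot": [0,0,0],"xyz": [-0.005,-0.09,0],"grip": 200},{"rot": [0,0,0],"xyz": [-0.006,-0.102,0.01],"grip": 200},{"rot": [0,0,0],"xyz": [-0.006,-0.105,0.035],"grip": 200},{"rot": [0,0,0],"xyz": [-0.006,-0.105,0.065],"grip": 200},{"rot": [0,0,0],"xyz": [-0.006,-0.105,0.09],"grip": 200},{"rot": [0,0,0],"xyz": [-0.006,-0.105,0.105],"grip": 200}]}}

```text
clock: 31.23
tool_pos: [0.4881, -0.2268, 0.0731]
eef_rot: [-0.001, 1.0, 0.001, -0.002]
contact_force: [-0.5, -0.8, -1.1]
opening: 0.516
finger_force: 20.0
```

Emit:
{"name": "carry_out", "arguments": {"plan": [{"rot": [0,0,0],"xyz": [0,0,0.005],"grip": 200},{"rot": [0,0,0],"xyz": [0,0,0.005],"grip": 200},{"rot": [0,0,0],"xyz": [0,0,0.005],"grip": 200}]}}

```text
clock: 31.48
tool_pos: [0.4899, -0.2278, 0.0711]
eef_rot: [-0.001, 1.0, 0.0, 0.0]
contact_force: [0.5, -0.6, -1.0]
opening: 0.516
finger_force: 20.0
```

```bash
python3 -c "
from h import *
chk([.4897,-.2297,.003],'w9')"
```

```text
31.4833 [ 0.48988975 -0.22775498  0.07107222] [ 0.0002015  -0.0019568   0.03107141]
313.7867624376538 250.8806542979976
```

View pics/w9.png

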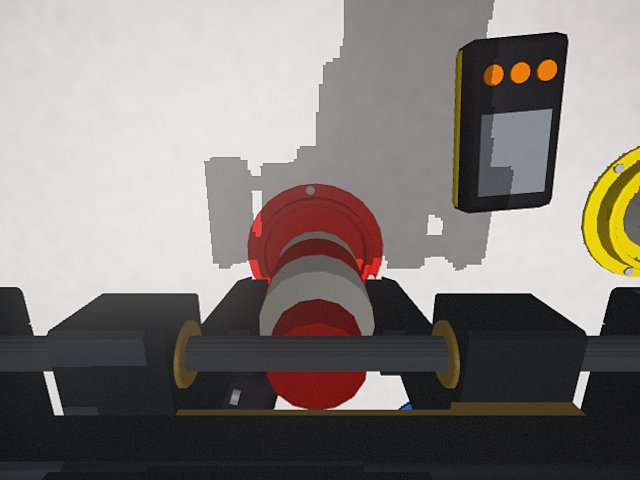

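The wrist picture shows the red flange spanning u 248–382, centred at 315, aligned with the bottle. I'll lower, release and retreat.

Emit:
{"name": "carry_out", "arguments": {"plan": [{"rot": [0,0,0],"xyz": [0,0,0.012],"grip": 200},{"rot": [0,0,0],"xyz": [0,0,0.022],"grip": 200},{"rot": [0,0,0],"xyz": [0,0,0.028],"grip": 200},{"rot": [0,0,0],"xyz": [0,0,0.031],"grip": 200},{"rot": [0,0,0],"xyz": [0,0,0.031],"grip": 200},{"rot": [0,0,0],"xyz": [0,0,0.031],"grip": 200}]}}

```text
clock: 32.03
tool_pos: [0.4897, -0.2284, 0.0406]
eef_rot: [-0.0, 1.0, -0.0, 0.0]
contact_force: [-1.5, 0.8, 5.3]
opening: 0.517
finger_force: 20.0
```

Emit:
{"name": "carry_out", "arguments": {"plan": [{"rot": [0,0,0],"xyz": [0,0,0],"grip": 100},{"rot": [0,0,0],"xyz": [0,0,0],"grip": 0},{"rot": [0,0,0],"xyz": [0,0,0],"grip": 0},{"rot": [0,0,0],"xyz": [0,0,0],"grip": 0},{"rot": [0,0,0],"xyz": [0,0,0],"grip": 0},{"rot": [0,0,0],"xyz": [0,0,0],"grip": 0}]}}

```text
clock: 32.53
tool_pos: [0.4896, -0.2285, 0.0396]
eef_rot: [-0.0, 1.0, 0.0, -0.0]
contact_force: [0.4, 0.2, -0.2]
opening: 0.948
finger_force: 0.0
```

Emit:
{"name": "carry_out", "arguments": {"plan": [{"rot": [0,0,0],"xyz": [0,0,-0.015],"grip": 0},{"rot": [0,0,0],"xyz": [0,0,-0.04],"grip": 0},{"rot": [0,0,0],"xyz": [0,0,-0.075],"grip": 0},{"rot": [0,0,0],"xyz": [0,0,-0.11],"grip": 0},{"rot": [0,0,0],"xyz": [0,0,-0.145],"grip": 0},{"rot": [0,0,0],"xyz": [0.01,-0.03,-0.16],"grip": 0},{"rot": [0,0,0],"xyz": [0.02,-0.065,-0.16],"grip": 0},{"rot": [0,0,0],"xyz": [0.03,-0.1,-0.16],"grip": 0}]}}

```text
clock: 33.2
tool_pos: [0.4601, -0.3295, 0.2015]
eef_rot: [-0.001, 1.0, -0.001, 0.001]
contact_force: [0.6, -0.5, -0.2]
opening: 1.001
finger_force: 0.0
```

Emit:
{"name": "carry_out", "arguments": {"plan": [{"rot": [0,0,0],"xyz": [0.02,-0.03,0],"grip": 0},{"rot": [0,0,0],"xyz": [0.04,-0.06,0],"grip": 0},{"rot": [0,0,0],"xyz": [0.06,-0.09,0],"grip": 0},{"rot": [0,0,0],"xyz": [0.08,-0.12,0],"grip": 0},{"rot": [0,0,0],"xyz": [0.1,-0.14,0],"grip": 0},{"rot": [0,0,0],"xyz": [0.11,-0.15,0],"grip": 0},{"rot": [0,0,0],"xyz": [0.11,-0.15,0],"grip": 0},{"rot": [0,0,0],"xyz": [0.11,-0.15,0],"grip": 0}]}}

```text
clock: 33.87
tool_pos: [0.3502, -0.4776, 0.1996]
eef_rot: [-0.0, 1.0, 0.001, 0.0]
contact_force: [0.3, -0.1, 0.1]
opening: 0.997
finger_force: 0.0
```

```bash
python3 -c "
from h import *
im=r.snapshot('top'); cv2.imwrite('pics/t9.png',cv2.resize(im[150:310,160:450,::-1],None,fx=2.75,fy=2.75,interpolation=cv2.INTER_CUBIC))
s=r.get_state();print(s['clock'],s['tool_pos'],s['contact_force'])"
```

```text
33.9167 [ 0.35151849 -0.47651872  0.19981373] [0.06088808 0.01048005 0.22509911]
```

View pics/t9.png

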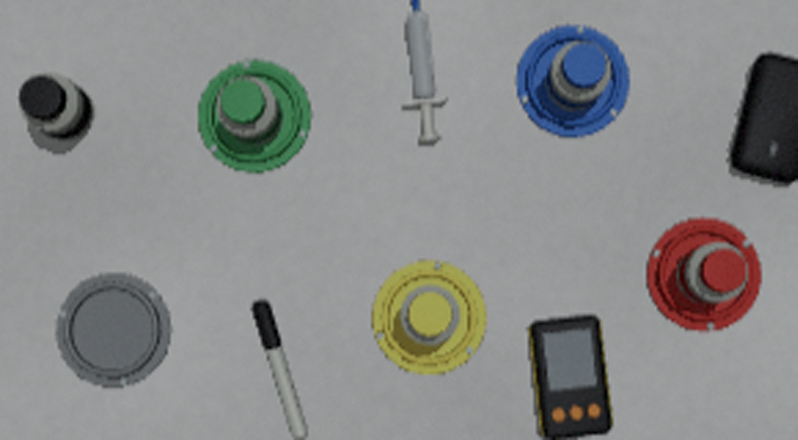

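All four caps match their holders, each within about 4 mm of centre: green (242,100), blue (585,64), yellow (432,314), red (723,270). The grey holder is empty and the blank hasn't moved, so I'll hand the job in.

```bash
python3 -c "
from plant import r
print(r.finish_job())"
```

```text
the job is handed in; nothing more can be done
None
```

All four bottles stand upright in the holders of their own colour, each about 4 mm or less from centre by the last top view; the grey holder is empty, the blank was not moved, and I handed the job in at about 34 s (no verdict came back).

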